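# Tighten the drying-line screw eye with a turning bar

## Robot

A 6-joint arm with a two-finger parallel gripper is mounted at the origin on a cart in front of the work surface, level with it; the furniture and walls round the work are solid. World frame = base frame: x ahead of the robot, y to its left, z up, the work surface at z = 0. Lengths are in m, angles in rad, forces in N, time in s.
With the tool pointing down it reaches from about 0.35 to 0.925 m from the base axis. Payload 6.4 kg.
Tool frame: the origin (TCP) lies midway between the tips of the shut fingers; the grasp point (between the pads) lies r.grip_point_offset behind it (r.grip_point_offset is the distance from the TCP to the grasp point, in m); z points along the fingers, y is the line along which they close (so a half turn about z gives the same grasp; the last joint's range is limited). The gripper opens to 94 mm and grips with 3 to 60 N. Pads are 16 mm wide; open, the fingers measure 119 mm over their backs; the gripper's body (75 mm by 177 mm) begins 78 mm behind the grasp point.
Start: joints at [-1.373, 0.245, 1.558, -0, 1.339, -0.174], TCP at [0.236, -0.606, 0.205] pointing down, gripper open.
Joint ranges: [-3.13, 3.13], [-1.02, 2.26], [0.13, 2.54], [-0.95, 4.09], [0.21, 2.88], [-2.74, 2.74]. Speed limits (rad/s): [2.57, 2.57, 3.14, 3.14, 3.14, 3.14].

## Interface

Orientations are given as a unit quaternion [x, y, z, w].
In Python, from plant import r gives the robot as it stands.
- The arm moves only by the tool drive_tool, never from a script. Its argument "increments" is a list of rows, each an object of numbers: "claw": the closure in counts, from 0 (fully open) to 255 (shut); "x", "y", "z": the shift along the tool's x, y, z in m; "wx", "wy", "wz": the turn, a rotation vector about the tool's x, y, z in rad. In form: [{"claw": .., "x": .., "y": .., "z": .., "wx": .., "wy": .., "wz": ..}, ...]. A call has exactly 8 rows; each row is the pose to reach, as a shift and turn from the pose commanded when the call began, along the tool's axes at that moment; what a row does not reach only later rows make up. A row lasts 1/8 s, in which the tool goes at most 62.5 mm and 10.7 degrees, less where a joint would pass 70% of its speed; a pose out of reach is approached as far as the arm can. A call with a gripper value outside its range is refused whole. The fingers move at their own pace and stop on an object; the grip force is fixed at half the most. Time passes only in rows, so rows that repeat a pose let the fingers close, or fill a call up. It gives the time, the measured TCP pose, the force, the opening and the grip force at its end, in the units of the state.
- r.get_state(): the state, without advancing time (a new reading comes with each control period).
- r.camera(name): name is "scene" or "side" or "wrist"; returns the picture (480x640x3 uint8, red, green, blue); there is no depth.
- r.camera_model(name): a dict with "fx", "fy", "cx", "cy" (pixels), "pose" (4x4, takes a point from camera to world coordinates). Camera axes: x right, y up, looking along -z (the intrinsics and any distortion apply to the point x, -y, -z); pixel columns grow to the right and rows downward; lengths in m; the calibration is good to about 2 mm. A picture is of the moment at which its call begins: read the wrist's pose just before it. camera_model takes no time and is no camera call; for the wrist camera it gives the pose at the moment of the call.
- r.sign_off(): hands the job in; it is judged then, once.
The state is a dict: "time_s": time; "joints": joint angles; "qvel": joint speeds; "tau": joint torques, N m; "position": TCP position; "ee_rot": TCP orientation; "contact_force": force on the tool from outside, world axes, zero at the start; "torque": the same for the moment, N m; "width": opening from 0.0 (shut) to 1.0 (fully open); "grasp_force": force on a finger pad.
Only numpy, scipy, OpenCV 4.12 (cv2) and the standard library are available. Lean on these libraries where they do the work, as an engineer would, in place of code of your own. Each camera call takes 0.05 s, during which the arm holds its last target. There are 200 camera calls.

## Task

The screw eye of the print-drying line has worked loose in its wooden anchor block. Take the turning bar from its rest, slide it through the eye's loop and use it as a lever to turn the eye clockwise (seen from above) until its collar is fully home on the brass insert, feeling for the stop and not forcing it, so that the insert does not spin in the wood. Then draw the bar out and lay it back in both notches of its rest, handle over the same notch as before; touch the eye with the bar only and leave the ink tin, the sanding block and the paint tube beside the block where they are.

Things in the scene. Friction and masses are not known exactly. Their poses are not given: they have to be found in the camera images.
- bar_grip (a point): Where to grip the loose turning bar (0.2 kg, 240 mm long): square dark wooden handle 110 x 18 x 18 mm, then a round steel shank 12 mm thick whose last 22 mm taper to a 6 mm nose. The point is on the bar's axis; the handle spans 75 mm behind to 35 mm ahead of it, the balance point is 15 mm ahead, the nose 165 mm ahead. x axis: along the bar to the nose; z up at the start.
- bar: The whole turning bar; origin on its axis 45 mm ahead of bar_grip; same axes.
- bar_tip (a point): Nose end of the turning bar, on its axis, 165 mm from bar_grip; same axes.
- rest_seat (a point): Where bar_grip lies when the bar is in its fixed wooden rest, bar level, axis 50 mm above the bench; x axis along the bar to the nose, z up. Two posts 12 mm thick, 44 mm wide, notches open at the top: 55 mm behind this point (handle) and 70 mm ahead (shank), free space between. Their flared cheeks end 8 to 12 mm above the bar's axis; a notch is about 6 mm wider than the bar.
- eye_loop (a point): Centre of the loop of the steel screw eye in the block, 69 to 71 mm above the bench. Upright oval of 8 mm wire, opening 16 mm wide, 24 mm high. x axis: horizontal normal of the loop (a bar slid through lies along it, from either side); z up: the axis it turns about. A bar in the loop can lean some 0.6 rad (more under load) off the normal before it carries the eye round.
- eye_shoulder (a point): Centre of the underside of the eye's 26 mm collar, 31 mm below eye_loop; same axes. Clockwise from above (yaw decreasing) the eye sinks 1 mm per rad, turning takes about 0.15 N m. At the start it is 0.5 to 1.3 rad (as many mm) short of home, home differs each time; there it lies on the insert's top and stops hard.
- insert_mark (a point): Red tick on the rim of the 42 mm round brass insert in the block's top, 17 mm from the eye's axis, level with the insert's top face, 38 mm above the bench; z up. Only friction holds the insert in the wood: it spins if more than 0.9 N m is put on the eye at its stop; 0.4 N m is plenty to seat the eye.
- block: Light wooden anchor block 110 x 110 x 35 mm screwed to the bench; origin at the centre of its underside, on the eye's axis; edges along its x and y axes.
- black_tin: Loose ink tin with a black lid (the one nearest the block), 78 mm across, 44 mm high; origin at the centre of its underside. To be left alone.
- sander: Loose brown sanding block, 42 x 72 x 30 mm; origin at the centre of its underside. To be left alone.
- red_tube: Loose white paint tube with a red band and black cap, 118 x 32 x 24 mm; origin at the centre of its underside. To be left alone.
- shank_0 (a point): Point on the axis of the turning bar's shank, 40 mm behind its nose end; same axes as bar_grip.
- shank_1 (a point): Point on the axis of the turning bar's shank, 70 mm behind its nose end; same axes as bar_grip.
- shank_2 (a point): Point on the axis of the turning bar's shank, 100 mm behind its nose end; same axes as bar_grip.
Things that resemble listed ones, but are neither listed nor needed, are in the scene too. There is more than one size of the bar; the job needs the larger.

How it is judged:
On the way, in this order (a step that is already met when the one before it is completed fails the run):
1. the bar is through the loop, its nose at least some 25 mm out on the far side (a point of the shank within 19 mm of the loop's centre) (distance between any of shank_0, shank_1, shank_2 and eye_loop below 0.019 m), for 0.1 s.
2. the eye is home: collar within 0.1 mm of the insert's top face, the bar still through the loop (z of eye_shoulder in the frame of insert_mark below 0.0001 m and distance between any of shank_0, shank_1, shank_2 and eye_loop below 0.019 m), for 0.2 s.
At the end, for the whole second after the job is handed in: The eye's collar is within 0.1 mm of the insert's top face; the bar lies still in both notches of its rest, bar_grip within 25 mm (along the bar) of rest_seat and within 5 mm of its height, its nose the same way as at the start, aligned within 0.1 rad, released (z of eye_shoulder in the frame of insert_mark below 0.0001 m and horizontal distance between bar_grip and rest_seat below 0.025 m and z of bar_grip in the frame of rest_seat between -0.005 and 0.005 m and x of bar_tip in the frame of rest_seat above 0.12 m and angle between the x axis of bar_grip and the x axis of rest_seat, either way round below 0.1 rad and linear speed of bar below 0.02 m/s); the robot touches nothing.
It fails at once if the brass insert spins in the wood (its tick moves more than 1.7 mm) (distance of insert_mark from where it was at the start of the episode above 0.0017 m).
It fails at once if the eye is touched by the gripper or arm (over 2 N) (contact force between any of the fingers, the arm and eye above 2 N).
It fails at once if the tin, the sanding block or the paint tube is moved more than 15 mm (distance of any of black_tin, sander, red_tube from where it was at the start of the episode above 0.015 m).
It also fails if it takes over 72 s, if anything falls off the work surface, if the arm or the gripper's body presses on something with over 40 N, if the wrist force passes 120 N, or if a joint passes its speed limit or range.

## Working session

There is one attempt and no reset: what is moved stays moved. The work goes in short steps, Python scripts to look and compute and a tool call to move; the robot and the scene stay as the last step left them, time stands still between calls to the robot, and variables do not carry over. Pictures are saved under pics/ and viewed, at most 11 in all, crops included, and the job is handed in when it is done.

Besides the shell and the picture viewer there is one more tool, called after "Emit:" by a JSON object that holds its "name" and its "arguments", one argument or row to a line. drive_tool: Moves the arm, as the interface text tells. Its arguments: {"type":"object","properties":{"increments":{"type":"array"}},"required":["increments"]}

```bash
mkdir -p pics; ls; cat > h.py <<'E'
import numpy as np, cv2
from scipy.spatial.transform import Rotation as R
from plant import r
def ray(m,u,v):
    P=np.array(m["pose"]); d=P[:3,:3]@np.array([(u-m["cx"])/m["fx"],-(v-m["cy"])/m["fy"],-1.])
    return P[:3,3],d/np.linalg.norm(d)
def onz(m,u,v,z):
    o,d=ray(m,u,v); return o+d*(z-o[2])/d[2]
def tri(*obs):
    A=np.zeros((3,3));b=np.zeros(3)
    for m,u,v in obs:
        o,d=ray(m,u,v);M=np.eye(3)-np.outer(d,d);A+=M;b+=M@o
    p=np.linalg.solve(A,b)
    return p,[np.linalg.norm((np.eye(3)-np.outer(ray(*q)[1],ray(*q)[1]))@(p-ray(*q)[0])) for q in obs]
def proj(m,p):
    P=np.array(m["pose"]); c=P[:3,:3].T@(np.array(p)-P[:3,3])
    return m["cx"]+m["fx"]*c[0]/-c[2], m["cy"]-m["fy"]*c[1]/-c[2]
def shot(n,f):
    m=r.camera_model(n); im=r.camera(n)[:,:,::-1].copy(); cv2.imwrite(f"pics/{f}.png",im); np.save(f"pics/{f}.npy",m,allow_pickle=True); return im,m
def load(f): return cv2.imread(f"pics/{f}.png"),np.load(f"pics/{f}.npy",allow_pickle=True).item()
E
python3 - <<'E'
from h import *
for n in("scene","side","wrist"):
    im,m=shot(n,n+"0"); print(n,{k:(np.round(v,3).tolist()) for k,v in m.items() if k!='x'})
s=r.get_state();print(s, r.grip_point_offset)
E
```

```text
pics
scene {'fx': 456.446, 'fy': 456.446, 'cx': 321.123, 'cy': 234.557, 'pose': [[-0.905, 0.256, -0.339, 0.225], [-0.425, -0.584, 0.692, 0.698], [-0.021, 0.77, 0.638, 0.72], [0.0, 0.0, 0.0, 1.0]]}
side {'fx': 564.571, 'fy': 564.571, 'cx': 320.119, 'cy': 237.372, 'pose': [[-0.994, 0.041, -0.105, 0.469], [-0.112, -0.491, 0.864, 0.865], [-0.016, 0.87, 0.492, 0.602], [0.0, 0.0, 0.0, 1.0]]}
wrist {'fx': 423.049, 'fy': 423.049, 'cx': 320.395, 'cy': 235.132, 'pose': [[0.364, 0.905, 0.22, 0.3], [-0.931, 0.355, 0.083, -0.582], [-0.003, -0.235, 0.972, 0.384], [0.0, 0.0, 0.0, 1.0]]}
{'time_s': 0.15, 'joints': array([-1.37310938e+00,  2.45666897e-01,  1.55873637e+00, -5.15499619e-06,
        1.33868795e+00, -1.74097105e-01]), 'qvel': array([-0.00096057, -0.00213163, -0.00320423,  0.00041004,  0.00081779,
       -0.00178432]), 'tau': array([ 1.14088878e-03, -4.16262567e+01, -3.14983428e+01,  6.85632415e-02,
        3.16042453e-02, -8.49793196e-05]), 'position': array([ 0.23604436, -0.60512894,  0.20458874]), 'ee_rot': array([ 9.82771389e-01,  1.84823797e-01, -1.13452765e-05, -7.49200319e-04]), 'contact_force': array([-0.94880247, -0.2369259 ,  0.11609412]), 'torque': array([ 0.00697282, -0.00353557,  0.0224578 ]), 'grasp_force': 0.0, 'width': 1.0003258101203962} 0.0188
```

View pics/scene0.png

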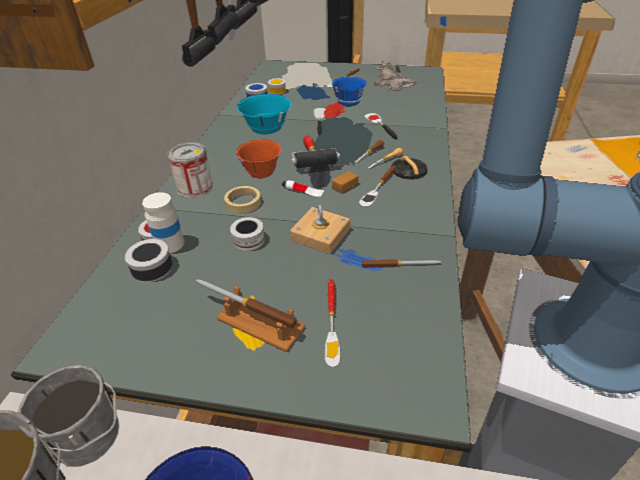

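View pics/side0.png

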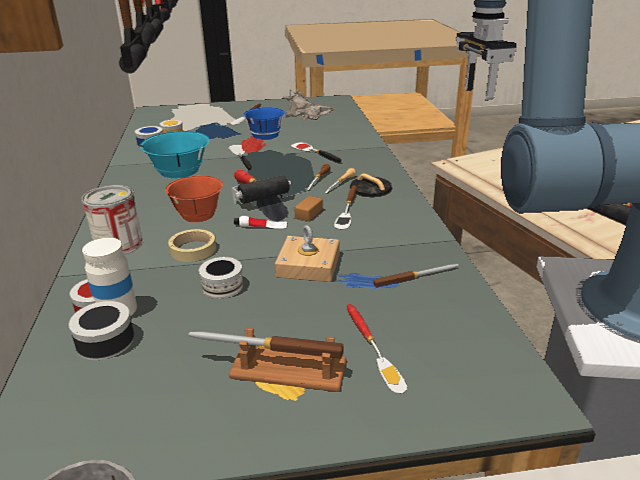

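The bar in the rest (scene (198,282) to (297,320)) and a smaller bar lying on the bench (scene (365,262) to (440,263)) both resemble the turning bar. The one in the rest is longer and lies in the notches, so it fits. Block/eye are at scene (320,225) and side (308,250), the black-lidded tin at scene (247,232), the sander at scene (345,182), and the tube at scene (303,188). An enlarged crop will confirm this.

```bash
python3 - <<'E'
from h import *
a,_=load("scene0");b,_=load("side0")
def c(im,x,y,w,h): return cv2.resize(im[y:y+h,x:x+w],(400,300),interpolation=cv2.INTER_CUBIC)
o=np.vstack([np.hstack([c(a,190,265,120,90),c(a,280,190,80,60)]),np.hstack([c(b,185,310,168,126),c(b,264,215,92,69)])])
cv2.imwrite("pics/crop1.png",o)
E
```

```text
(no output)
```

View pics/crop1.png

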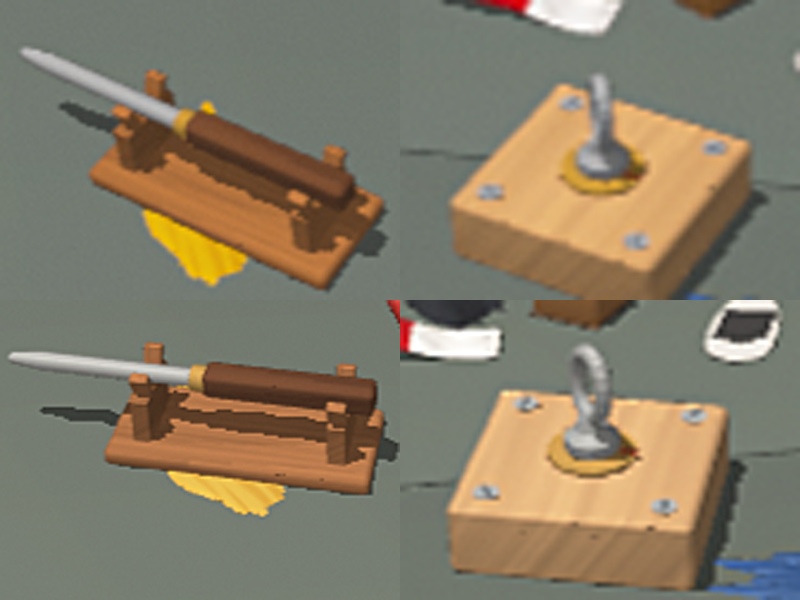

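The crop confirms it: the long bar in the rest, nose on the left (scene (197,280), side (189,334)), handle to the right. The eye loop stands nearly edge-on in the scene view at (320,211).

```bash
python3 - <<'E'
from h import *
a,ma=load("scene0");b,mb=load("side0")
P={}
for n,p,q in [("nose",(196.6,280),(189.2,334)),("hstart",(247,302.8),(271.1,342.8)),("hend",(294,322),(341.7,349.9)),("looptop",(319.8,205.4),(307.7,225.8)),("loop",(319.8,212),(307.7,234.6)),("insert",(320.6,223.6),(308.4,250)),("tick",(327,224.4),(316.9,250))]:
    x,e=tri((ma,*p),(mb,*q));P[n]=x;print(n,x.round(4),np.round(e,4))
d=P["hend"]-P["nose"];print(np.linalg.norm(d),np.arctan2(-d[1],-d[0]))
# tin, sander, tube centres
for n,u,v,z in[("tin",247,227,.044),("sander",345,179,.03),("tube",303,187,.02),("bstrip",390,262,0.01),("spat",332,280,0),("spat2",332,360,0),("post",240,322,0)]:print(n,onz(ma,u,v,z).round(3))
# block top corners side
for u,v in[(115,92),(333,105),(290,238),(53,212)]:
    p=onz(mb,(u-0)*.23+264-0,v*.23+215,.035);print("blk",p.round(4))
# directions in the horizontal frame to cams seen from the eye
e=P["loop"]
for n,m in(("scene",ma),("side",mb)):
    c=np.array(m["pose"])[:3,3]-e; print(n,np.arctan2(c[1],c[0]),np.arctan2(c[2],np.hypot(c[0],c[1])),np.linalg.norm(c))
E
```

```text
nose [0.7559 0.2078 0.0472] [0.0014 0.0014]
hstart [0.6248 0.2201 0.0499] [0.0009 0.0009]
hend [0.5187 0.2241 0.0484] [0.0012 0.0012]
looptop [ 0.6087 -0.0825  0.0875] [0.0015 0.0015]
loop [ 0.6092 -0.0825  0.068 ] [0.0015 0.0015]
insert [ 0.6089 -0.0843  0.032 ] [0.0013 0.0013]
tick [ 0.5927 -0.0869  0.0319] [0.002 0.002]
0.23770708392165404 -0.06866040663842622
tin [0.759 0.01  0.044]
sander [ 0.634 -0.296  0.03 ]
tube [ 0.731 -0.227  0.02 ]
bstrip [ 0.419 -0.047  0.01 ]
spat [0.519 0.05  0.   ]
spat2 [0.435 0.239 0.   ]
post [0.641 0.233 0.   ]
blk [ 0.6511 -0.1291  0.035 ]
blk [ 0.5477 -0.1254  0.035 ]
blk [ 0.5568 -0.01    0.035 ]
blk [ 0.6612 -0.0217  0.035 ]
scene 2.0277001712945824 0.6432961642488195 1.087268482425814
side 1.71733904233061 0.5082390899351735 1.0964244256314586
```

Emit:
{"name": "drive_tool", "arguments": {
  "increments": [
    {"claw": 0,"x": 0.05,"y": -0.035,"z": 0,"wz": -0.18},
    {"claw": 0,"x": 0.1,"y": -0.066,"z": 0,"wz": -0.36},
    {"claw": 0,"x": 0.15,"y": -0.099,"z": 0,"wz": -0.54},
    {"claw": 0,"x": 0.2,"y": -0.132,"z": 0,"wz": -0.72},
    {"claw": 0,"x": 0.25,"y": -0.165,"z": 0,"wz": -0.9},
    {"claw": 0,"x": 0.3,"y": -0.198,"z": 0,"wz": -1.08},
    {"claw": 0,"x": 0.35,"y": -0.231,"z": 0,"wz": -1.26},
    {"claw": 0,"x": 0.4,"y": -0.264,"z": 0,"wz": -1.44}
  ]
}}

```text
invalid input
```

```bash
cat >> h.py <<'E'
def pose():
    s=r.get_state(); q=R.from_quat(s["ee_rot"]).as_matrix(); return s,q,np.arctan2(q[1,0],q[0,0])
def plan(p,yaw,nmsg=""):
    """tool-frame shift and rotvec to TCP p with tool down and tool-x yaw"""
    s,Q,y=pose(); c,n=np.cos(yaw),np.sin(yaw)
    T=np.array([[c,n,0],[n,-c,0],[0,0,-1]])
    print(nmsg,"t",round(s["time_s"],2),"at",s["position"].round(4),"yaw",round(y,4),"j",s["joints"].round(2),"-> xyz",(Q.T@(np.array(p)-s["position"])).round(4),"w",R.from_matrix(Q.T@T).as_rotvec().round(4))
E
python3 -c "
from h import *
plan([.609,-.083,.205],3.07)"
```

```text
t 0.15 at [ 0.236  -0.6051  0.2046] yaw 0.3718 j [-1.37  0.25  1.56 -0.    1.34 -0.17] -> xyz [ 5.372e-01 -3.510e-01  2.000e-04] w [-1.0000e-04 -2.1000e-03 -2.6982e+00]
```

Emit:
{"name": "drive_tool", "arguments": {
  "increments": [
    {"claw": 0,"x": 0.05,"y": -0.033,"z": 0,"wx": 0,"wy": 0,"wz": -0.18},
    {"claw": 0,"x": 0.1,"y": -0.066,"z": 0,"wx": 0,"wy": 0,"wz": -0.36},
    {"claw": 0,"x": 0.15,"y": -0.099,"z": 0,"wx": 0,"wy": 0,"wz": -0.54},
    {"claw": 0,"x": 0.2,"y": -0.132,"z": 0,"wx": 0,"wy": 0,"wz": -0.72},
    {"claw": 0,"x": 0.25,"y": -0.165,"z": 0,"wx": 0,"wy": 0,"wz": -0.9},
    {"claw": 0,"x": 0.3,"y": -0.198,"z": 0,"wx": 0,"wy": 0,"wz": -1.08},
    {"claw": 0,"x": 0.35,"y": -0.231,"z": 0,"wx": 0,"wy": 0,"wz": -1.26},
    {"claw": 0,"x": 0.4,"y": -0.264,"z": 0,"wx": 0,"wy": 0,"wz": -1.44}
  ]
}}

```text
time_s: 1.15
position: [0.5137, -0.2125, 0.2054]
ee_rot: [0.615, 0.789, -0.0, 0.0]
contact_force: [0.3, 0.4, 0.5]
width: 0.997
grasp_force: 0.0
```

```bash
python3 -c "
from h import *
plan([.64,-.083,.22],3.07)"
```

```text
t 1.15 at [ 0.5137 -0.2125  0.2054] yaw 1.8177 j [-0.6   0.03  1.8  -0.    1.32 -0.84] -> xyz [ 0.0947  0.1542 -0.0146] w [-1.0000e-04  1.0000e-04 -1.2523e+00]
```

Emit:
{"name": "drive_tool", "arguments": {
  "increments": [
    {"claw": 0,"x": 0.015,"y": 0.02,"z": -0.002,"wx": 0,"wy": 0,"wz": -0.16},
    {"claw": 0,"x": 0.03,"y": 0.045,"z": -0.004,"wx": 0,"wy": 0,"wz": -0.32},
    {"claw": 0,"x": 0.045,"y": 0.07,"z": -0.006,"wx": 0,"wy": 0,"wz": -0.48},
    {"claw": 0,"x": 0.06,"y": 0.095,"z": -0.008,"wx": 0,"wy": 0,"wz": -0.64},
    {"claw": 0,"x": 0.075,"y": 0.12,"z": -0.01,"wx": 0,"wy": 0,"wz": -0.8},
    {"claw": 0,"x": 0.09,"y": 0.14,"z": -0.012,"wx": 0,"wy": 0,"wz": -0.96},
    {"claw": 0,"x": 0.095,"y": 0.154,"z": -0.015,"wx": 0,"wy": 0,"wz": -1.12},
    {"claw": 0,"x": 0.095,"y": 0.154,"z": -0.015,"wx": 0,"wy": 0,"wz": -1.25}
  ]
}}

```text
time_s: 2.15
position: [0.6403, -0.0845, 0.2202]
ee_rot: [0.037, 0.999, 0.0, -0.0]
contact_force: [0.7, -0.1, 1.0]
width: 1.002
grasp_force: 0.0
```

```bash
python3 - <<'E'
from h import *
plan([.59,.21,.2],3.07)
im,m=shot("wrist","w1")
for p in([.609,-.083,.07],[.609,-.083,.085],[.609,-.083,.035]):print(proj(m,p))
E
```

```text
t 2.15 at [ 0.6403 -0.0845  0.2202] yaw 3.0676 j [-0.31  0.22  1.56  0.    1.36 -1.8 ] -> xyz [0.0719 0.29   0.0203] w [ 0.0002 -0.0002 -0.0024]
(np.float64(320.8206216426691), np.float64(180.50651399545796))
(np.float64(320.8531432777705), np.float64(182.67934868841706))
(np.float64(320.75489448904545), np.float64(176.11515300707077))
```

View pics/w1.png

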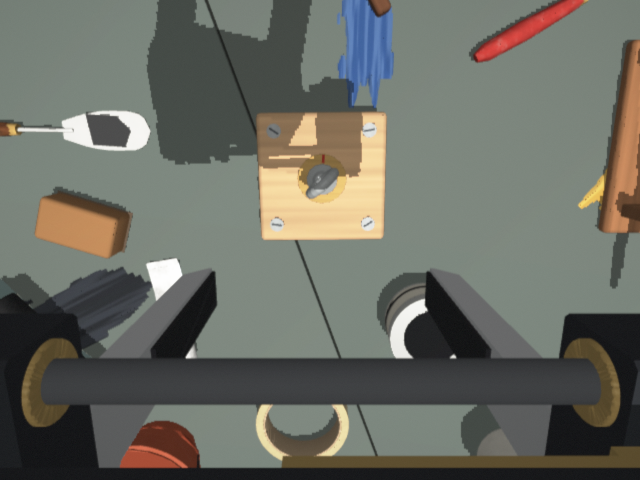

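The wrist view shows the block at (258-385, 112-240), the eye at about (322,180), its loop running from roughly (308,196) to (337,168), and the tick at (323,158).

```bash
python3 - <<'E'
from h import *
im,m=load("w1")
c=im[150:210,290:355]; cv2.imwrite("pics/crop2.png",cv2.resize(c,None,fx=9,fy=9,interpolation=cv2.INTER_CUBIC))
hsv=cv2.cvtColor(im,cv2.COLOR_BGR2HSV)
k=np.zeros(im.shape[:2],np.uint8); k[155:205,297:350]=(hsv[155:205,297:350,1]<60)
n,l,s,ce=cv2.connectedComponentsWithStats(k)
i=1+s[1:,4].argmax();print(s[i],ce[i])
ys,xs=np.nonzero(l==i)
pts=np.array([onz(m,u,v,.078)[:2] for u,v in zip(xs,ys)]); mu=pts.mean(0); w,V=np.linalg.eigh(np.cov((pts-mu).T)); print(mu,np.sqrt(w)*4,np.arctan2(V[1,1],V[0,1]))
E
```

```text
[306 164  33  34 811] [321.01233046 180.        ]
[ 0.60779864 -0.08278669] [0.02180096 0.02817425] 2.33857552228635
```

View pics/crop2.png

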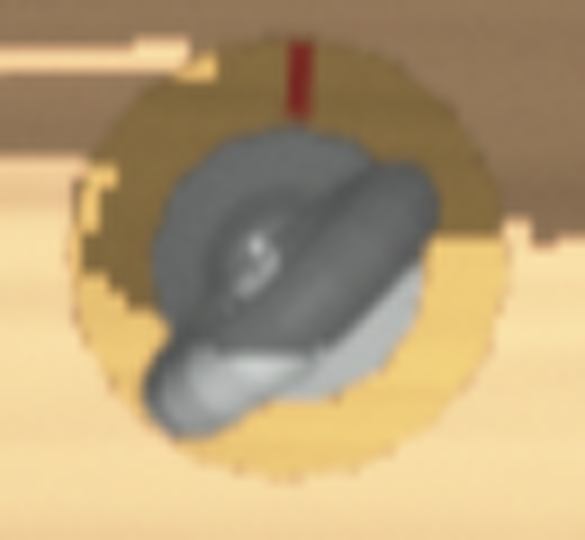

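Emit:
{"name": "drive_tool", "arguments": {
  "increments": [
    {"claw": 0,"x": 0.01,"y": 0.05,"z": 0.003,"wx": 0,"wy": 0,"wz": 0},
    {"claw": 0,"x": 0.025,"y": 0.1,"z": 0.006,"wx": 0,"wy": 0,"wz": 0},
    {"claw": 0,"x": 0.04,"y": 0.15,"z": 0.01,"wx": 0,"wy": 0,"wz": 0},
    {"claw": 0,"x": 0.05,"y": 0.2,"z": 0.015,"wx": 0,"wy": 0,"wz": 0},
    {"claw": 0,"x": 0.06,"y": 0.25,"z": 0.02,"wx": 0,"wy": 0,"wz": 0},
    {"claw": 0,"x": 0.065,"y": 0.28,"z": 0.02,"wx": 0,"wy": 0,"wz": 0},
    {"claw": 0,"x": 0.07,"y": 0.29,"z": 0.02,"wx": 0,"wy": 0,"wz": 0},
    {"claw": 0,"x": 0.07,"y": 0.29,"z": 0.02,"wx": 0,"wy": 0,"wz": 0}
  ]
}}

```text
time_s: 3.2
position: [0.5929, 0.2092, 0.2003]
ee_rot: [0.04, 0.999, -0.0, -0.0]
contact_force: [1.0, 0.2, 0.1]
width: 1.005
grasp_force: 0.0
```

The enlarged eye: loop tips at full-image (310,194.5) and (336,171.5), insert centre at (322.2,178.6), tick at (323,158).

```bash
python3 - <<'E'
from h import *
im,m=load("w1")
a=onz(m,310,194.4,.074);b=onz(m,336.1,171.7,.074);d=a-b;print(a.round(4),b.round(4),((a+b)/2).round(4),"loop plane az",np.arctan2(d[1],d[0]),"normal",np.arctan2(d[1],d[0])+np.pi/2)
print("axis",onz(m,322.2,178.6,.038).round(4),"blk",onz(m,321.8,176.3,.035).round(4))
_,ms=load("scene0");_,md=load("side0")
print(tri((m,322.2,178.6),(ms,320.6,223.6),(md,308.4,250)))
shot("wrist","w2")
E
```

```text
[ 0.6187 -0.0921  0.074 ] [ 0.6027 -0.0708  0.074 ] [ 0.6107 -0.0815  0.074 ] loop plane az -0.927808950803495 normal 0.6429873759914015
axis [ 0.6109 -0.0819  0.038 ] blk [ 0.6092 -0.0821  0.035 ]
(array([ 0.60941944, -0.08246918,  0.03314822]), [np.float64(0.002047151581545334), np.float64(0.0013511814940170795), np.float64(0.0019019116541097144)])
```

View pics/w2.png

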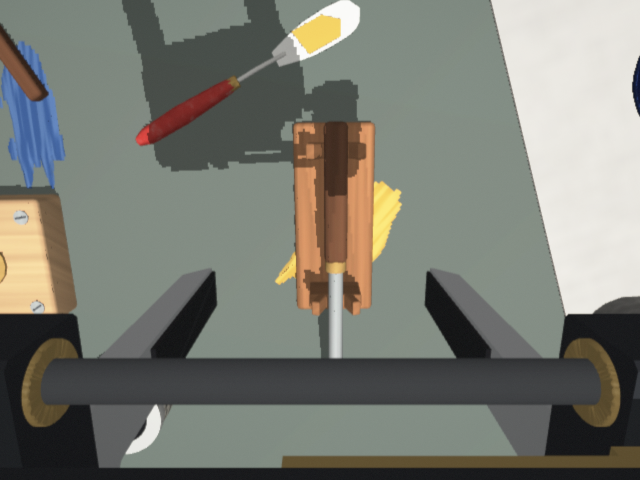

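The bar lies along column 336: handle end at row 122, handle/ferrule joint at row 263, shank at (335,320), rear post near row 150, front post near row 295.

```bash
python3 - <<'E'
from h import *
im,m=load("w2");_,ms=load("scene0");_,md=load("side0")
print(tri((m,336.3,263),(ms,247,302.8),(md,271.1,342.8)))
hsv=cv2.cvtColor(im,cv2.COLOR_BGR2HSV)
# handle edges by dark mask per row
for v in(160,170,190,210,230,250,):
    row=im[v,310:360].astype(int); print(v,[int(x) for x in row.sum(1)[5:40]])
for v in (280,300,320,340):
    s=hsv[v,310:360,1]; x=np.nonzero((s<40)&(hsv[v,310:360,2]>120))[0]+310; print(v,x.min(),x.max(),onz(m,(x.min()+x.max())/2+.5,v,.05).round(4))
for u,v in((335.5,122),(336.3,263)):
    print(onz(m,u,v,.055).round(4))
E
```

```text
(array([0.62719008, 0.21801481, 0.04795659]), [np.float64(0.0027838847010142453), np.float64(0.0003289289705970823), np.float64(0.002489647823091916)])
160 [258, 257, 259, 256, 246, 250, 261, 259, 244, 159, 182, 153, 150, 152, 149, 147, 143, 144, 144, 142, 143, 148, 148, 147, 161, 164, 163, 167, 162, 158, 153, 151, 162, 242, 247]
170 [446, 294, 265, 259, 253, 257, 258, 260, 246, 145, 134, 151, 146, 151, 149, 144, 145, 143, 146, 145, 145, 144, 150, 156, 155, 165, 166, 164, 160, 158, 156, 145, 174, 243, 244]
190 [294, 264, 265, 261, 260, 258, 260, 264, 251, 172, 165, 184, 189, 154, 147, 146, 142, 142, 144, 149, 151, 157, 157, 159, 165, 164, 162, 169, 163, 162, 149, 167, 276, 441, 457]
210 [418, 402, 287, 267, 257, 258, 262, 260, 249, 172, 187, 227, 240, 251, 268, 262, 267, 260, 264, 269, 280, 290, 295, 300, 301, 307, 310, 308, 298, 285, 265, 256, 310, 410, 444]
230 [432, 291, 271, 267, 263, 259, 259, 260, 257, 194, 183, 221, 238, 249, 259, 262, 270, 278, 287, 291, 297, 298, 299, 304, 308, 305, 310, 307, 295, 280, 264, 244, 307, 410, 428]
250 [453, 460, 461, 461, 441, 289, 258, 256, 250, 184, 177, 220, 232, 253, 279, 288, 291, 292, 292, 291, 296, 297, 298, 304, 307, 310, 310, 305, 296, 283, 264, 251, 353, 421, 430]
280 329 342 [0.644  0.2168 0.05  ]
300 329 342 [0.6616 0.2155 0.05  ]
320 310 359 [0.6795 0.2134 0.05  ]
340 310 359 [0.6979 0.2121 0.05  ]
[0.5187 0.2251 0.055 ]
[0.6279 0.218  0.055 ]
```

```bash
python3 -c "
from h import *
plan([.5935,.2198,.031],np.pi-.067)"
```

```text
t 3.25 at [0.5931 0.2086 0.2004] yaw 3.0607 j [ 0.16  0.2   1.62 -0.    1.32 -1.33] -> xyz [0.0005 0.0113 0.1694] w [-0.0004 -0.0001 -0.0139]
```

Emit:
{"name": "drive_tool", "arguments": {
  "increments": [
    {"claw": 0,"x": 0.0005,"y": 0.006,"z": 0.02,"wx": 0,"wy": 0,"wz": -0.014},
    {"claw": 0,"x": 0.0005,"y": 0.011,"z": 0.06,"wx": 0,"wy": 0,"wz": -0.014},
    {"claw": 0,"x": 0.0005,"y": 0.011,"z": 0.1,"wx": 0,"wy": 0,"wz": -0.014},
    {"claw": 0,"x": 0.0005,"y": 0.011,"z": 0.13,"wx": 0,"wy": 0,"wz": -0.014},
    {"claw": 0,"x": 0.0005,"y": 0.011,"z": 0.155,"wx": 0,"wy": 0,"wz": -0.014},
    {"claw": 0,"x": 0.0005,"y": 0.011,"z": 0.165,"wx": 0,"wy": 0,"wz": -0.014},
    {"claw": 0,"x": 0.0005,"y": 0.011,"z": 0.169,"wx": 0,"wy": 0,"wz": -0.014},
    {"claw": 0,"x": 0.0005,"y": 0.011,"z": 0.169,"wx": 0,"wy": 0,"wz": -0.014}
  ]
}}

```text
time_s: 4.25
position: [0.594, 0.2203, 0.032]
ee_rot: [0.033, 0.999, 0.0, 0.0]
contact_force: [-0.0, -0.2, 0.4]
width: 1.002
grasp_force: 0.0
```

Emit:
{"name": "drive_tool", "arguments": {
  "increments": [
    {"claw": 100,"x": 0,"y": 0,"z": 0,"wx": 0,"wy": 0,"wz": 0},
    {"claw": 180,"x": 0,"y": 0,"z": 0,"wx": 0,"wy": 0,"wz": 0},
    {"claw": 230,"x": 0,"y": 0,"z": 0,"wx": 0,"wy": 0,"wz": 0},
    {"claw": 255,"x": 0,"y": 0,"z": 0,"wx": 0,"wy": 0,"wz": 0},
    {"claw": 255,"x": 0,"y": 0,"z": 0,"wx": 0,"wy": 0,"wz": 0},
    {"claw": 255,"x": 0,"y": 0,"z": 0,"wx": 0,"wy": 0,"wz": 0},
    {"claw": 255,"x": 0,"y": 0,"z": 0,"wx": 0,"wy": 0,"wz": 0},
    {"claw": 255,"x": 0,"y": 0,"z": 0,"wx": 0,"wy": 0,"wz": 0}
  ]
}}

```text
time_s: 5.25
position: [0.5935, 0.2204, 0.0315]
ee_rot: [0.033, 0.999, 0.0, -0.0]
contact_force: [0.5, 0.4, -0.2]
width: 0.192
grasp_force: 30.3
```

```bash
python3 -c "
from h import *
plan([.5935,.2198,.031],np.pi-.067);s=r.get_state();print(s['width'],s['grasp_force'],s['contact_force'],s['torque'])"
```

```text
t 5.25 at [0.5935 0.2204 0.0315] yaw 3.0757 j [ 0.18  0.41  1.7   0.    1.04 -1.33] -> xyz [-0.     -0.0006  0.0005] w [ 0.0002 -0.      0.0011]
0.1918677517543145 30.270450711250305 [ 0.46061497  0.41053599 -0.1945624 ] [ 0.02314819 -0.14274915 -0.00636486]
```

Emit:
{"name": "drive_tool", "arguments": {
  "increments": [
    {"claw": 255,"x": 0,"y": 0,"z": -0.015,"wx": 0,"wy": 0,"wz": 0},
    {"claw": 255,"x": 0,"y": 0,"z": -0.05,"wx": 0,"wy": 0,"wz": 0},
    {"claw": 255,"x": 0.005,"y": -0.01,"z": -0.09,"wx": 0,"wy": 0,"wz": 0},
    {"claw": 255,"x": 0.02,"y": -0.05,"z": -0.11,"wx": 0,"wy": 0,"wz": -0.07},
    {"claw": 255,"x": 0.04,"y": -0.1,"z": -0.11,"wx": 0,"wy": 0,"wz": -0.14},
    {"claw": 255,"x": 0.06,"y": -0.15,"z": -0.11,"wx": 0,"wy": 0,"wz": -0.21},
    {"claw": 255,"x": 0.08,"y": -0.2,"z": -0.11,"wx": 0,"wy": 0,"wz": -0.28},
    {"claw": 255,"x": 0.1,"y": -0.25,"z": -0.11,"wx": 0,"wy": 0,"wz": -0.35}
  ]
}}

```text
time_s: 6.25
position: [0.4764, -0.0239, 0.1422]
ee_rot: [-0.143, 0.99, -0.0, 0.0]
contact_force: [0.9, -0.1, -3.2]
width: 0.186
grasp_force: 30.0
```

```bash
python3 -c "
from h import *
plan([.415,-.160,.1],np.pi+.38);s=r.get_state();print(s['width'],s['contact_force'],s['torque'])"
```

```text
t 6.25 at [ 0.4764 -0.0239  0.1422] yaw -2.8547 j [-0.29 -0.1   2.04 -0.    1.2  -2.15] -> xyz [ 0.0974 -0.1131  0.0422] w [-0.0008  0.0008 -0.0931]
0.186148808705801 [ 0.91950971 -0.0746441  -3.1613367 ] [ 0.07502152 -0.10370424 -0.02178207]
```

Emit:
{"name": "drive_tool", "arguments": {
  "increments": [
    {"claw": 255,"x": 0.02,"y": -0.04,"z": 0.005,"wx": 0,"wy": 0,"wz": -0.03},
    {"claw": 255,"x": 0.05,"y": -0.08,"z": 0.015,"wx": 0,"wy": 0,"wz": -0.06},
    {"claw": 255,"x": 0.08,"y": -0.105,"z": 0.03,"wx": 0,"wy": 0,"wz": -0.093},
    {"claw": 255,"x": 0.097,"y": -0.113,"z": 0.042,"wx": 0,"wy": 0,"wz": -0.093},
    {"claw": 255,"x": 0.097,"y": -0.113,"z": 0.06,"wx": 0,"wy": 0,"wz": -0.093},
    {"claw": 255,"x": 0.097,"y": -0.113,"z": 0.08,"wx": 0,"wy": 0,"wz": -0.093},
    {"claw": 255,"x": 0.097,"y": -0.113,"z": 0.09,"wx": 0,"wy": 0,"wz": -0.093},
    {"claw": 255,"x": 0.097,"y": -0.113,"z": 0.09,"wx": 0,"wy": 0,"wz": -0.093}
  ]
}}

```text
time_s: 7.25
position: [0.4156, -0.1579, 0.0513]
ee_rot: [-0.188, 0.982, 0.0, -0.0]
contact_force: [1.2, 0.1, -1.3]
width: 0.188
grasp_force: 30.0
```

```bash
python3 - <<'E'
from h import *
a,ma=shot("scene","s3");b,mb=shot("side","d3")
s,Q,y=pose();print(s["time_s"],s["position"],y,s["joints"].round(2),s["contact_force"])
n=s["position"]-Q[:,2]*.0188-Q[:,0]*.165; e=[.610,-.082,.07]
for m in(ma,mb):print("nose",np.round(proj(m,n),1),"eye",np.round(proj(m,e),1))
print(n)
def c(im,m):
    u,v=map(int,proj(m,e)); return cv2.resize(im[v-33:v+33,u-44:u+44],(400,300),interpolation=cv2.INTER_CUBIC),(u-44,v-33)
x,o1=c(a,ma);z,o2=c(b,mb);print(o1,o2)
cv2.imwrite("pics/crop3.png",np.hstack([x,z]))
E
```

```text
7.35 [ 0.41637663 -0.15845797  0.05221926] -2.7641297595949768 [-0.62 -0.03  2.17 -0.    1.   -2.57] [ 0.09122576 -0.61103169 -1.63886192]
nose [337.8 212. ] eye [319.6 211.9]
nose [328.3 229.6] eye [306.8 233.2]
[ 0.56974279 -0.09763173  0.07112509]
(275, 178) (262, 200)
```

View pics/crop3.png

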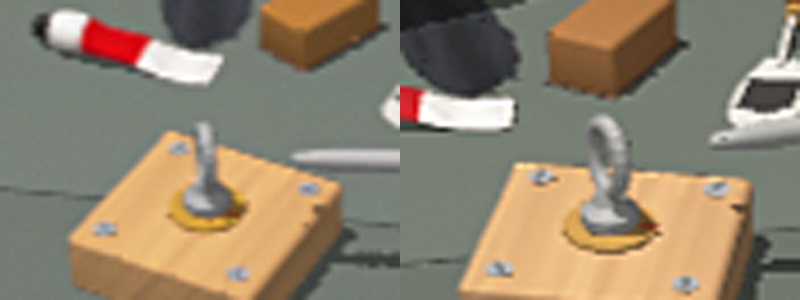

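The nose is at scene (339.2,212.5) and side (330.2,230.8), the loop centre at scene (320.1,212.1) and side (307.5,233.4). That is level and in line, with the nose about 45 mm short. Sliding in.

Emit:
{"name": "drive_tool", "arguments": {
  "increments": [
    {"claw": 255,"x": -0.01,"y": 0,"z": 0.001,"wx": 0,"wy": 0,"wz": 0},
    {"claw": 255,"x": -0.02,"y": 0,"z": 0.001,"wx": 0,"wy": 0,"wz": 0},
    {"claw": 255,"x": -0.03,"y": 0,"z": 0.001,"wx": 0,"wy": 0,"wz": 0},
    {"claw": 255,"x": -0.038,"y": 0,"z": 0.001,"wx": 0,"wy": 0,"wz": 0},
    {"claw": 255,"x": -0.045,"y": 0,"z": 0.001,"wx": 0,"wy": 0,"wz": 0},
    {"claw": 255,"x": -0.05,"y": 0,"z": 0.001,"wx": 0,"wy": 0,"wz": 0},
    {"claw": 255,"x": -0.055,"y": 0,"z": 0.001,"wx": 0,"wy": 0,"wz": 0},
    {"claw": 255,"x": -0.06,"y": 0,"z": 0.001,"wx": 0,"wy": 0,"wz": 0}
  ]
}}

```text
time_s: 8.35
position: [0.4718, -0.136, 0.0504]
ee_rot: [-0.187, 0.982, 0.0, -0.0]
contact_force: [0.2, -0.4, -2.6]
width: 0.192
grasp_force: 30.0
```

```bash
python3 -c "
from h import *
s,Q,y=pose();print(s['position'],y,s['contact_force'],s['torque'])"
```

```text
[ 0.47184743 -0.13603443  0.05041911] -2.764527321813188 [ 0.23118286 -0.41179975 -2.58574062] [ 0.04540408 -0.14724243 -0.04421792]
```

No contact yet, so continue another 50 mm.

Emit:
{"name": "drive_tool", "arguments": {
  "increments": [
    {"claw": 255,"x": -0.007,"y": 0,"z": 0,"wx": 0,"wy": 0,"wz": 0},
    {"claw": 255,"x": -0.014,"y": 0,"z": 0,"wx": 0,"wy": 0,"wz": 0},
    {"claw": 255,"x": -0.021,"y": 0,"z": 0,"wx": 0,"wy": 0,"wz": 0},
    {"claw": 255,"x": -0.028,"y": 0,"z": 0,"wx": 0,"wy": 0,"wz": 0},
    {"claw": 255,"x": -0.035,"y": 0,"z": 0,"wx": 0,"wy": 0,"wz": 0},
    {"claw": 255,"x": -0.042,"y": 0,"z": 0,"wx": 0,"wy": 0,"wz": 0},
    {"claw": 255,"x": -0.047,"y": 0,"z": 0,"wx": 0,"wy": 0,"wz": 0},
    {"claw": 255,"x": -0.05,"y": 0,"z": 0,"wx": 0,"wy": 0,"wz": 0}
  ]
}}

```text
time_s: 9.35
position: [0.5184, -0.1175, 0.0504]
ee_rot: [-0.188, 0.982, -0.0, -0.0]
contact_force: [-0.0, -0.2, -1.6]
width: 0.192
grasp_force: 30.0
```

```bash
cat > chk.py <<'E'
from h import *
a,ma=shot("scene","s4");b,mb=shot("side","d4")
s,Q,y=pose();print(s['position'],y,s['contact_force'],s['torque'],s['joints'].round(2))
def c(im,m):
    u,v=map(int,proj(m,[.6092,-.082,.07])); return cv2.resize(im[v-33:v+33,u-44:u+44],(400,300),interpolation=cv2.INTER_CUBIC)
cv2.imwrite("pics/crop4.png",np.hstack([c(a,ma),c(b,mb)]))
E
python3 chk.py
```

```text
[ 0.51832042 -0.11759209  0.0504504 ] -2.7641361511091747 [ 0.38911799 -0.13193808 -2.97711118] [ 0.08823553 -0.13447385 -0.00562514] [-0.44  0.17  1.96  0.    1.01 -2.38]
```

View pics/crop4.png

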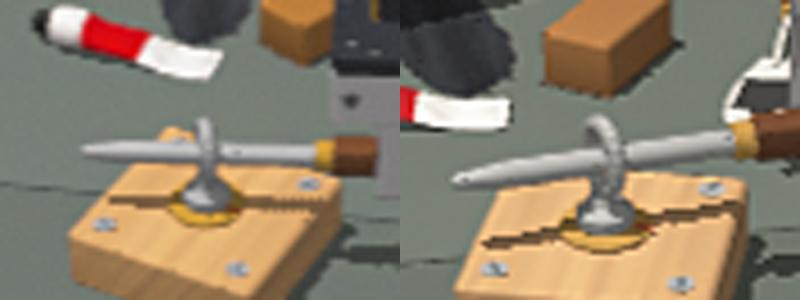

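The bar is through the loop: nose at scene crop (82,149), about 65 mm out on the far side. Next I turn clockwise about the eye's axis. The free lean comes first, then the eye follows.

Emit:
{"name": "drive_tool", "arguments": {
  "increments": [
    {"claw": 255,"x": -0.0004,"y": 0.0083,"z": 0,"wx": 0,"wy": 0,"wz": 0.085},
    {"claw": 255,"x": -0.0014,"y": 0.0165,"z": 0,"wx": 0,"wy": 0,"wz": 0.17},
    {"claw": 255,"x": -0.0032,"y": 0.0246,"z": 0,"wx": 0,"wy": 0,"wz": 0.255},
    {"claw": 255,"x": -0.0056,"y": 0.0325,"z": 0,"wx": 0,"wy": 0,"wz": 0.34},
    {"claw": 255,"x": -0.0087,"y": 0.0402,"z": 0,"wx": 0,"wy": 0,"wz": 0.425},
    {"claw": 255,"x": -0.0124,"y": 0.0476,"z": 0,"wx": 0,"wy": 0,"wz": 0.51},
    {"claw": 255,"x": -0.0168,"y": 0.0547,"z": 0,"wx": 0,"wy": 0,"wz": 0.595},
    {"claw": 255,"x": -0.0217,"y": 0.0614,"z": 0,"wx": 0,"wy": 0,"wz": 0.68}
  ]
}}

```text
time_s: 10.45
position: [0.5154, -0.0522, 0.0503]
ee_rot: [0.152, 0.988, 0.0, -0.0]
contact_force: [1.3, 1.3, -4.0]
width: 0.189
grasp_force: 30.1
```

```bash
cat > tq.py <<'E'
from h import *
e=np.array([.6092,-.082])
s,Q,y=pose(); d=s["position"][:2]-e; F=s["contact_force"];M=s["torque"]
print("t",round(s["time_s"],2),"phi",round(np.arctan2(-Q[1,0],-Q[0,0]),3),"R",np.hypot(*d).round(4),"az",np.arctan2(-d[1],-d[0]).round(3),"F",F.round(2),"M",M.round(3),"Teye",round(M[2]+d[0]*F[1]-d[1]*F[0],3),"w",s["width"].round(3) if 1 else 0,"j",s["joints"].round(2))
E
python3 tq.py
```

```text
Traceback (most recent call last):
  File "tq.py", line 4, in <module>
    print("t",round(s["time_s"],2),"phi",round(np.arctan2(-Q[1,0],-Q[0,0]),3),"R",np.hypot(*d).round(4),"az",np.arctan2(-d[1],-d[0]).round(3),"F",F.round(2),"M",M.round(3),"Teye",round(M[2]+d[0]*F[1]-d[1]*F[0],3),"w",s["width"].round(3) if 1 else 0,"j",s["joints"].round(2))
                                                                                                                                                                                                                         ^^^^^^^^^^^^^^^^
AttributeError: 'float' object has no attribute 'round'
```

```bash
sed -i 's/s\["width"\].round(3) if 1 else 0/round(s["width"],3)/' tq.py; python3 tq.py
```

```text
t 10.45 phi -0.305 R 0.0984 az -0.308 F [ 1.27  1.34 -3.97] M [ 0.233 -0.22   0.27 ] Teye 0.107 w 0.189 j [-0.32  0.14  1.99  0.    1.01 -1.59]
```

Emit:
{"name": "drive_tool", "arguments": {
  "increments": [
    {"claw": 255,"x": 0,"y": 0.002,"z": 0,"wx": 0,"wy": 0,"wz": 0.02},
    {"claw": 255,"x": -0.0001,"y": 0.0039,"z": 0,"wx": 0,"wy": 0,"wz": 0.04},
    {"claw": 255,"x": -0.0002,"y": 0.0059,"z": 0,"wx": 0,"wy": 0,"wz": 0.06},
    {"claw": 255,"x": -0.0003,"y": 0.0078,"z": 0,"wx": 0,"wy": 0,"wz": 0.08},
    {"claw": 255,"x": -0.0005,"y": 0.0098,"z": 0,"wx": 0,"wy": 0,"wz": 0.1},
    {"claw": 255,"x": -0.0007,"y": 0.0118,"z": 0,"wx": 0,"wy": 0,"wz": 0.12},
    {"claw": 255,"x": -0.001,"y": 0.0137,"z": 0,"wx": 0,"wy": 0,"wz": 0.14},
    {"claw": 255,"x": -0.0013,"y": 0.0157,"z": 0,"wx": 0,"wy": 0,"wz": 0.16}
  ]
}}

```text
time_s: 11.45
position: [0.5214, -0.0377, 0.0503]
ee_rot: [0.23, 0.973, 0.0, -0.0]
contact_force: [-0.4, 2.5, -3.6]
width: 0.191
grasp_force: 30.1
```

```bash
python3 tq.py
```

```text
t 11.45 phi -0.464 R 0.0983 az -0.467 F [-0.37  2.46 -3.63] M [0.507 0.161 0.262] Teye 0.062 w 0.191 j [-0.29  0.15  1.98  0.    1.01 -1.4 ]
```

Emit:
{"name": "drive_tool", "arguments": {
  "increments": [
    {"claw": 255,"x": 0,"y": 0.001,"z": 0,"wx": 0,"wy": 0,"wz": 0.01},
    {"claw": 255,"x": 0,"y": 0.002,"z": 0,"wx": 0,"wy": 0,"wz": 0.02},
    {"claw": 255,"x": 0,"y": 0.003,"z": 0,"wx": 0,"wy": 0,"wz": 0.03},
    {"claw": 255,"x": -0.0001,"y": 0.0039,"z": 0,"wx": 0,"wy": 0,"wz": 0.04},
    {"claw": 255,"x": -0.0001,"y": 0.0049,"z": 0,"wx": 0,"wy": 0,"wz": 0.05},
    {"claw": 255,"x": -0.0002,"y": 0.0059,"z": 0,"wx": 0,"wy": 0,"wz": 0.06},
    {"claw": 255,"x": -0.0002,"y": 0.0069,"z": 0,"wx": 0,"wy": 0,"wz": 0.07},
    {"claw": 255,"x": -0.0003,"y": 0.0079,"z": 0,"wx": 0,"wy": 0,"wz": 0.08}
  ]
}}

```text
time_s: 12.45
position: [0.5252, -0.0309, 0.0503]
ee_rot: [0.268, 0.963, 0.0, -0.0]
contact_force: [-3.0, 2.4, -3.0]
width: 0.193
grasp_force: 30.1
```

```bash
python3 tq.py
```

```text
t 12.45 phi -0.543 R 0.0983 az -0.547 F [-3.02  2.37 -3.02] M [0.668 0.46  0.295] Teye 0.251 w 0.193 j [-0.27  0.16  1.97  0.    1.01 -1.3 ]
```

```bash
cat > tqa.py <<'E'
from h import *
import sys
e=np.array([.6092,-.082]);L=[]
for i in range(int(sys.argv[1]) if len(sys.argv)>1 else 5):
    r.camera("scene"); s,Q,y=pose(); d=s["position"][:2]-e; F=s["contact_force"];M=s["torque"]
    u=-Q[:2,0]; n=np.array([-u[1],u[0]])
    L.append([F[:2]@u,F[:2]@n,M[2],M[2]+d[0]*F[1]-d[1]*F[0]])
print("t",s["time_s"],"phi",round(np.arctan2(-Q[1,0],-Q[0,0]),4),"Fu Fn Mz Teye",np.mean(L,0).round(3),"sd",np.std(L,0).round(3))
E
python3 tqa.py
```

```text
t 12.7 phi -0.5427 Fu Fn Mz Teye [-4.096  1.562  0.309  0.156] sd [0.206 0.363 0.035 0.052]
```

Emit:
{"name": "drive_tool", "arguments": {
  "increments": [
    {"claw": 255,"x": 0,"y": 0.001,"z": 0,"wx": 0,"wy": 0,"wz": 0.01},
    {"claw": 255,"x": 0,"y": 0.002,"z": 0,"wx": 0,"wy": 0,"wz": 0.02},
    {"claw": 255,"x": 0,"y": 0.003,"z": 0,"wx": 0,"wy": 0,"wz": 0.03},
    {"claw": 255,"x": -0.0001,"y": 0.0039,"z": 0,"wx": 0,"wy": 0,"wz": 0.04},
    {"claw": 255,"x": -0.0001,"y": 0.0049,"z": 0,"wx": 0,"wy": 0,"wz": 0.05},
    {"claw": 255,"x": -0.0002,"y": 0.0059,"z": 0,"wx": 0,"wy": 0,"wz": 0.06},
    {"claw": 255,"x": -0.0002,"y": 0.0069,"z": 0,"wx": 0,"wy": 0,"wz": 0.07},
    {"claw": 255,"x": -0.0003,"y": 0.0079,"z": 0,"wx": 0,"wy": 0,"wz": 0.08}
  ]
}}

```text
time_s: 13.7
position: [0.5297, -0.0243, 0.0504]
ee_rot: [0.307, 0.952, 0.0, -0.0]
contact_force: [-3.0, 4.1, -3.4]
width: 0.193
grasp_force: 30.1
```

```bash
python3 tqa.py 5
```

```text
t 13.95 phi -0.6233 Fu Fn Mz Teye [-4.862  1.875  0.276  0.094] sd [0.333 0.552 0.033 0.062]
```

Emit:
{"name": "drive_tool", "arguments": {
  "increments": [
    {"claw": 255,"x": 0,"y": 0.0012,"z": 0,"wx": 0,"wy": 0,"wz": 0.0125},
    {"claw": 255,"x": 0,"y": 0.0025,"z": 0,"wx": 0,"wy": 0,"wz": 0.025},
    {"claw": 255,"x": 0,"y": 0.0037,"z": 0,"wx": 0,"wy": 0,"wz": 0.0375},
    {"claw": 255,"x": -0.0001,"y": 0.0049,"z": 0,"wx": 0,"wy": 0,"wz": 0.05},
    {"claw": 255,"x": -0.0002,"y": 0.0062,"z": 0,"wx": 0,"wy": 0,"wz": 0.0625},
    {"claw": 255,"x": -0.0003,"y": 0.0074,"z": 0,"wx": 0,"wy": 0,"wz": 0.075},
    {"claw": 255,"x": -0.0004,"y": 0.0086,"z": 0,"wx": 0,"wy": 0,"wz": 0.0875},
    {"claw": 255,"x": -0.0005,"y": 0.0098,"z": 0,"wx": 0,"wy": 0,"wz": 0.1}
  ]
}}

```text
time_s: 14.95
position: [0.5358, -0.0165, 0.0504]
ee_rot: [0.354, 0.935, 0.0, -0.0]
contact_force: [-3.3, 4.1, -4.6]
width: 0.188
grasp_force: 30.1
```

```bash
python3 tqa.py 5
```

```text
t 15.2 phi -0.7233 Fu Fn Mz Teye [-5.308  1.413  0.271  0.135] sd [0.356 0.491 0.037 0.074]
```

Emit:
{"name": "drive_tool", "arguments": {
  "increments": [
    {"claw": 255,"x": 0,"y": 0.0012,"z": 0,"wx": 0,"wy": 0,"wz": 0.0125},
    {"claw": 255,"x": 0,"y": 0.0025,"z": 0,"wx": 0,"wy": 0,"wz": 0.025},
    {"claw": 255,"x": 0,"y": 0.0037,"z": 0,"wx": 0,"wy": 0,"wz": 0.0375},
    {"claw": 255,"x": -0.0001,"y": 0.0049,"z": 0,"wx": 0,"wy": 0,"wz": 0.05},
    {"claw": 255,"x": -0.0002,"y": 0.0062,"z": 0,"wx": 0,"wy": 0,"wz": 0.0625},
    {"claw": 255,"x": -0.0003,"y": 0.0074,"z": 0,"wx": 0,"wy": 0,"wz": 0.075},
    {"claw": 255,"x": -0.0004,"y": 0.0086,"z": 0,"wx": 0,"wy": 0,"wz": 0.0875},
    {"claw": 255,"x": -0.0005,"y": 0.0098,"z": 0,"wx": 0,"wy": 0,"wz": 0.1}
  ]
}}

```text
time_s: 16.2
position: [0.5427, -0.0094, 0.0503]
ee_rot: [0.4, 0.916, 0.0, -0.0]
contact_force: [-3.0, 4.9, -3.6]
width: 0.188
grasp_force: 30.1
```

```bash
python3 tqa.py 5
```

```text
t 16.45 phi -0.8234 Fu Fn Mz Teye [-5.333  1.199  0.266  0.151] sd [0.485 0.727 0.025 0.091]
```

Emit:
{"name": "drive_tool", "arguments": {
  "increments": [
    {"claw": 255,"x": 0,"y": 0.0008,"z": 0,"wx": 0,"wy": 0,"wz": 0.008},
    {"claw": 255,"x": 0,"y": 0.0016,"z": 0,"wx": 0,"wy": 0,"wz": 0.016},
    {"claw": 255,"x": 0,"y": 0.0024,"z": 0,"wx": 0,"wy": 0,"wz": 0.024},
    {"claw": 255,"x": 0,"y": 0.0031,"z": 0,"wx": 0,"wy": 0,"wz": 0.032},
    {"claw": 255,"x": -0.0001,"y": 0.0039,"z": 0,"wx": 0,"wy": 0,"wz": 0.04},
    {"claw": 255,"x": -0.0001,"y": 0.0047,"z": 0,"wx": 0,"wy": 0,"wz": 0.048},
    {"claw": 255,"x": -0.0002,"y": 0.0055,"z": 0,"wx": 0,"wy": 0,"wz": 0.056},
    {"claw": 255,"x": -0.0002,"y": 0.0063,"z": 0,"wx": 0,"wy": 0,"wz": 0.064}
  ]
}}

```text
time_s: 17.45
position: [0.5475, -0.0052, 0.0503]
ee_rot: [0.429, 0.903, 0.0, -0.0]
contact_force: [-2.9, 4.3, -4.8]
width: 0.189
grasp_force: 30.1
```

```bash
python3 tqa.py 4
```

```text
t 17.65 phi -0.8875 Fu Fn Mz Teye [-5.602  0.755  0.258  0.188] sd [0.432 0.187 0.015 0.018]
```

Emit:
{"name": "drive_tool", "arguments": {
  "increments": [
    {"claw": 255,"x": 0,"y": 0.0008,"z": 0,"wx": 0,"wy": 0,"wz": 0.008},
    {"claw": 255,"x": 0,"y": 0.0016,"z": 0,"wx": 0,"wy": 0,"wz": 0.016},
    {"claw": 255,"x": 0,"y": 0.0024,"z": 0,"wx": 0,"wy": 0,"wz": 0.024},
    {"claw": 255,"x": 0,"y": 0.0031,"z": 0,"wx": 0,"wy": 0,"wz": 0.032},
    {"claw": 255,"x": -0.0001,"y": 0.0039,"z": 0,"wx": 0,"wy": 0,"wz": 0.04},
    {"claw": 255,"x": -0.0001,"y": 0.0047,"z": 0,"wx": 0,"wy": 0,"wz": 0.048},
    {"claw": 255,"x": -0.0002,"y": 0.0055,"z": 0,"wx": 0,"wy": 0,"wz": 0.056},
    {"claw": 255,"x": -0.0002,"y": 0.0063,"z": 0,"wx": 0,"wy": 0,"wz": 0.064}
  ]
}}

```text
time_s: 18.65
position: [0.5525, -0.0013, 0.0503]
ee_rot: [0.458, 0.889, 0.001, -0.0]
contact_force: [-1.6, 5.6, -3.8]
width: 0.189
grasp_force: 30.0
```

```bash
python3 tqa.py 4
```

```text
t 18.85 phi -0.9516 Fu Fn Mz Teye [-5.42   0.809  0.252  0.176] sd [0.264 0.483 0.037 0.064]
```

Emit:
{"name": "drive_tool", "arguments": {
  "increments": [
    {"claw": 255,"x": 0,"y": 0.0008,"z": 0,"wx": 0,"wy": 0,"wz": 0.008},
    {"claw": 255,"x": 0,"y": 0.0016,"z": 0,"wx": 0,"wy": 0,"wz": 0.016},
    {"claw": 255,"x": 0,"y": 0.0024,"z": 0,"wx": 0,"wy": 0,"wz": 0.024},
    {"claw": 255,"x": 0,"y": 0.0031,"z": 0,"wx": 0,"wy": 0,"wz": 0.032},
    {"claw": 255,"x": -0.0001,"y": 0.0039,"z": 0,"wx": 0,"wy": 0,"wz": 0.04},
    {"claw": 255,"x": -0.0001,"y": 0.0047,"z": 0,"wx": 0,"wy": 0,"wz": 0.048},
    {"claw": 255,"x": -0.0002,"y": 0.0055,"z": 0,"wx": 0,"wy": 0,"wz": 0.056},
    {"claw": 255,"x": -0.0002,"y": 0.0063,"z": 0,"wx": 0,"wy": 0,"wz": 0.064}
  ]
}}

```text
time_s: 19.85
position: [0.5576, 0.0022, 0.0502]
ee_rot: [0.486, 0.874, 0.0, -0.0]
contact_force: [-2.6, 4.5, -3.5]
width: 0.189
grasp_force: 30.1
```

```bash
python3 tqa.py 4
```

```text
t 20.05 phi -1.0153 Fu Fn Mz Teye [-5.845 -0.135  0.297  0.314] sd [0.282 0.712 0.027 0.079]
```

Emit:
{"name": "drive_tool", "arguments": {
  "increments": [
    {"claw": 255,"x": 0,"y": 0.0004,"z": 0,"wx": 0,"wy": 0,"wz": 0.004},
    {"claw": 255,"x": 0,"y": 0.0008,"z": 0,"wx": 0,"wy": 0,"wz": 0.008},
    {"claw": 255,"x": 0,"y": 0.0012,"z": 0,"wx": 0,"wy": 0,"wz": 0.012},
    {"claw": 255,"x": 0,"y": 0.0016,"z": 0,"wx": 0,"wy": 0,"wz": 0.016},
    {"claw": 255,"x": 0,"y": 0.002,"z": 0,"wx": 0,"wy": 0,"wz": 0.02},
    {"claw": 255,"x": 0,"y": 0.002,"z": 0,"wx": 0,"wy": 0,"wz": 0.02},
    {"claw": 255,"x": 0,"y": 0.002,"z": 0,"wx": 0,"wy": 0,"wz": 0.02},
    {"claw": 255,"x": 0,"y": 0.002,"z": 0,"wx": 0,"wy": 0,"wz": 0.02}
  ]
}}

```text
time_s: 21.05
position: [0.5592, 0.0031, 0.0503]
ee_rot: [0.495, 0.869, 0.0, -0.0]
contact_force: [-3.5, 5.0, -4.1]
width: 0.191
grasp_force: 30.1
```

```bash
python3 tqa.py 6
```

```text
t 21.35 phi -1.035 Fu Fn Mz Teye [-5.805 -0.527  0.361  0.416] sd [0.414 0.441 0.033 0.061]
```

The torque is rising about 5 N m/rad, which is the stop. One small step more to confirm it.

Emit:
{"name": "drive_tool", "arguments": {
  "increments": [
    {"claw": 255,"x": 0,"y": 0.0004,"z": 0,"wx": 0,"wy": 0,"wz": 0.004},
    {"claw": 255,"x": 0,"y": 0.0008,"z": 0,"wx": 0,"wy": 0,"wz": 0.008},
    {"claw": 255,"x": 0,"y": 0.0012,"z": 0,"wx": 0,"wy": 0,"wz": 0.012},
    {"claw": 255,"x": 0,"y": 0.0014,"z": 0,"wx": 0,"wy": 0,"wz": 0.014},
    {"claw": 255,"x": 0,"y": 0.0014,"z": 0,"wx": 0,"wy": 0,"wz": 0.014},
    {"claw": 255,"x": 0,"y": 0.0014,"z": 0,"wx": 0,"wy": 0,"wz": 0.014},
    {"claw": 255,"x": 0,"y": 0.0014,"z": 0,"wx": 0,"wy": 0,"wz": 0.014},
    {"claw": 255,"x": 0,"y": 0.0014,"z": 0,"wx": 0,"wy": 0,"wz": 0.014}
  ]
}}

```text
time_s: 22.35
position: [0.5602, 0.0037, 0.0502]
ee_rot: [0.501, 0.866, -0.0, -0.001]
contact_force: [-3.7, 4.7, -3.5]
width: 0.191
grasp_force: 30.1
```

```bash
python3 tqa.py 6
```

```text
t 22.65 phi -1.0488 Fu Fn Mz Teye [-5.808 -1.239  0.404  0.528] sd [0.339 0.579 0.025 0.065]
```

The stop is confirmed at about 0.53 N m. I back off to the loop's normal and check that the torque is free before drawing out.

Emit:
{"name": "drive_tool", "arguments": {
  "increments": [
    {"claw": 255,"x": -0.0002,"y": -0.0069,"z": 0,"wx": 0,"wy": 0,"wz": -0.07},
    {"claw": 255,"x": -0.001,"y": -0.0137,"z": 0,"wx": 0,"wy": 0,"wz": -0.14},
    {"claw": 255,"x": -0.0022,"y": -0.0204,"z": 0,"wx": 0,"wy": 0,"wz": -0.21},
    {"claw": 255,"x": -0.0038,"y": -0.0271,"z": 0,"wx": 0,"wy": 0,"wz": -0.28},
    {"claw": 255,"x": -0.006,"y": -0.0336,"z": 0,"wx": 0,"wy": 0,"wz": -0.35},
    {"claw": 255,"x": -0.0085,"y": -0.04,"z": 0,"wx": 0,"wy": 0,"wz": -0.42},
    {"claw": 255,"x": -0.0115,"y": -0.0461,"z": 0,"wx": 0,"wy": 0,"wz": -0.49},
    {"claw": 255,"x": -0.0115,"y": -0.0461,"z": 0,"wx": 0,"wy": 0,"wz": -0.49}
  ]
}}

```text
time_s: 23.65
position: [0.5282, -0.0309, 0.0517]
ee_rot: [0.277, 0.961, -0.0, 0.002]
contact_force: [0.2, -0.0, -2.4]
width: 0.19
grasp_force: 30.0
```

```bash
python3 tqa.py 4; python3 chk.py
```

```text
t 23.85 phi -0.5596 Fu Fn Mz Teye [-0.213 -0.772  0.007  0.082] sd [0.354 0.808 0.012 0.084]
[ 0.52681066 -0.02949031  0.05063518] 2.5824724285103664 [-0.26857026  0.04068462 -1.30957607] [ 0.05818451 -0.08973341 -0.04500034] [-0.27  0.16  1.97 -0.    1.01 -1.28]
```

View pics/crop4.png

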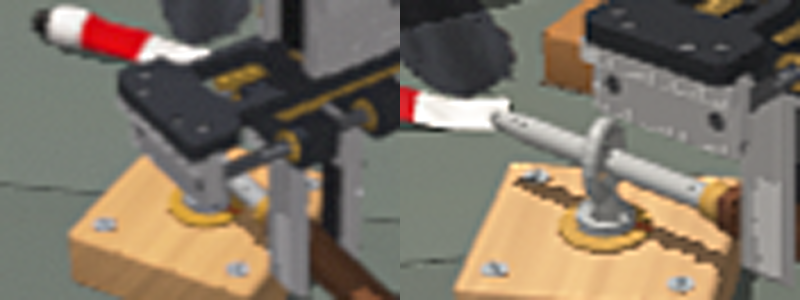

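The bar sits free in the loop (side crop (600,150)) and the collar is down on the insert, with forces near zero. Drawing out.

Emit:
{"name": "drive_tool", "arguments": {
  "increments": [
    {"claw": 255,"x": 0.01,"y": 0,"z": 0,"wx": 0,"wy": 0,"wz": 0},
    {"claw": 255,"x": 0.025,"y": 0,"z": 0,"wx": 0,"wy": 0,"wz": 0},
    {"claw": 255,"x": 0.04,"y": 0,"z": 0,"wx": 0,"wy": 0,"wz": 0},
    {"claw": 255,"x": 0.055,"y": 0,"z": 0,"wx": 0,"wy": 0,"wz": 0},
    {"claw": 255,"x": 0.07,"y": 0,"z": 0,"wx": 0,"wy": 0,"wz": 0},
    {"claw": 255,"x": 0.085,"y": 0,"z": 0,"wx": 0,"wy": 0,"wz": 0},
    {"claw": 255,"x": 0.1,"y": 0,"z": 0,"wx": 0,"wy": 0,"wz": 0},
    {"claw": 255,"x": 0.115,"y": 0,"z": 0,"wx": 0,"wy": 0,"wz": 0}
  ]
}}

```text
time_s: 24.95
position: [0.428, 0.032, 0.0505]
ee_rot: [0.276, 0.961, 0.0, 0.0]
contact_force: [-0.3, -0.3, -2.3]
width: 0.189
grasp_force: 30.0
```

```bash
python3 -c "
from h import *
plan([.5935,.2204,.14],3.0757);s=r.get_state();print(s['contact_force'],s['torque'],s['width'])"
```

```text
t 24.95 at [0.428  0.032  0.0505] yaw 2.5827 j [-0.19 -0.07  2.21  0.    1.   -1.2 ] -> xyz [-0.0404  0.2475 -0.0895] w [ 0.00e+00  1.00e-04 -4.93e-01]
[-0.25237338 -0.32887339 -2.30151556] [ 0.02734243 -0.12920628 -0.00569937] 0.18947541925756659
```

Emit:
{"name": "drive_tool", "arguments": {
  "increments": [
    {"claw": 255,"x": 0.01,"y": 0,"z": -0.03,"wx": 0,"wy": 0,"wz": 0},
    {"claw": 255,"x": 0.01,"y": 0.01,"z": -0.075,"wx": 0,"wy": 0,"wz": 0},
    {"claw": 255,"x": 0,"y": 0.05,"z": -0.09,"wx": 0,"wy": 0,"wz": -0.1},
    {"claw": 255,"x": -0.01,"y": 0.1,"z": -0.09,"wx": 0,"wy": 0,"wz": -0.2},
    {"claw": 255,"x": -0.02,"y": 0.15,"z": -0.09,"wx": 0,"wy": 0,"wz": -0.3},
    {"claw": 255,"x": -0.03,"y": 0.2,"z": -0.09,"wx": 0,"wy": 0,"wz": -0.4},
    {"claw": 255,"x": -0.0404,"y": 0.235,"z": -0.09,"wx": 0,"wy": 0,"wz": -0.493},
    {"claw": 255,"x": -0.0404,"y": 0.2475,"z": -0.09,"wx": 0,"wy": 0,"wz": -0.493}
  ]
}}

```text
time_s: 25.95
position: [0.5947, 0.2211, 0.1402]
ee_rot: [0.033, 0.999, -0.0, -0.0]
contact_force: [-0.3, -0.2, -1.4]
width: 0.189
grasp_force: 30.0
```

```bash
python3 - <<'E'
from h import *
im,m=shot("wrist","w5"); plan([.5935,.2204,.0315],3.0757)
hsv=cv2.cvtColor(im,cv2.COLOR_BGR2HSV)
# handle edges: dark mask columns relative to gripper
for v in(200,240,280,320):
    row=hsv[v,280:380,2]; x=np.nonzero(row<110)[0]+280; print(v,x.min() if len(x) else 0,x.max() if len(x) else 0)
cv2.imwrite("pics/w5s.png",cv2.resize(im,(480,360)))
E
```

```text
t 26.0 at [0.5946 0.2216 0.1402] yaw 3.0756 j [ 0.18  0.27  1.65  0.    1.22 -1.33] -> xyz [ 0.001  -0.0013  0.1087] w [ 0.0005 -0.0003 -0.0001]
200 296 344
240 293 343
280 295 346
320 288 379
```

View pics/w5s.png

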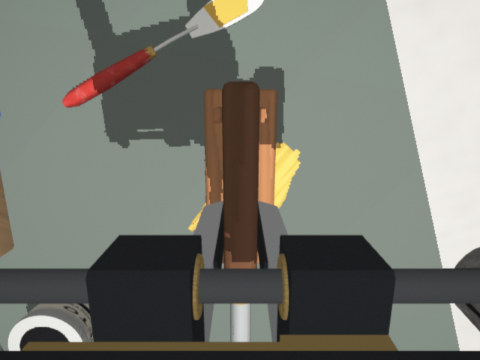

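The bar is straight in the gripper and centred over the rest (handle 222-258, rest 205-276 in the reduced view). Lowering.

Emit:
{"name": "drive_tool", "arguments": {
  "increments": [
    {"claw": 255,"x": 0.001,"y": -0.0013,"z": 0.02,"wx": 0,"wy": 0,"wz": 0},
    {"claw": 255,"x": 0.001,"y": -0.0013,"z": 0.045,"wx": 0,"wy": 0,"wz": 0},
    {"claw": 255,"x": 0.001,"y": -0.0013,"z": 0.065,"wx": 0,"wy": 0,"wz": 0},
    {"claw": 255,"x": 0.001,"y": -0.0013,"z": 0.08,"wx": 0,"wy": 0,"wz": 0},
    {"claw": 255,"x": 0.001,"y": -0.0013,"z": 0.09,"wx": 0,"wy": 0,"wz": 0},
    {"claw": 255,"x": 0.001,"y": -0.0013,"z": 0.097,"wx": 0,"wy": 0,"wz": 0},
    {"claw": 255,"x": 0.001,"y": -0.0013,"z": 0.102,"wx": 0,"wy": 0,"wz": 0},
    {"claw": 255,"x": 0.001,"y": -0.0013,"z": 0.106,"wx": 0,"wy": 0,"wz": 0}
  ]
}}

```text
time_s: 27.0
position: [0.5937, 0.2188, 0.0346]
ee_rot: [0.033, 0.999, 0.0, 0.0]
contact_force: [-0.4, -0.6, -2.9]
width: 0.192
grasp_force: 30.0
```

```bash
python3 -c "
from h import *
plan([.5935,.2204,.0315],3.0757);s=r.get_state();print(s['contact_force'],s['torque'],s['width'])"
```

```text
t 27.0 at [0.5937 0.2188 0.0346] yaw 3.0758 j [ 0.17  0.4   1.7  -0.    1.04 -1.33] -> xyz [0.0003 0.0016 0.0031] w [0.0002 0.0008 0.0001]
[-0.44246629 -0.6254958  -2.90524313] [ 0.04847031 -0.12971346 -0.02610928] 0.19152946989931785
```

Emit:
{"name": "drive_tool", "arguments": {
  "increments": [
    {"claw": 255,"x": 0,"y": 0.001,"z": 0.001,"wx": 0,"wy": 0,"wz": 0},
    {"claw": 255,"x": 0,"y": 0.001,"z": 0.002,"wx": 0,"wy": 0,"wz": 0},
    {"claw": 255,"x": 0,"y": 0.001,"z": 0.003,"wx": 0,"wy": 0,"wz": 0},
    {"claw": 255,"x": 0,"y": 0.001,"z": 0.003,"wx": 0,"wy": 0,"wz": 0},
    {"claw": 200,"x": 0,"y": 0.001,"z": 0.003,"wx": 0,"wy": 0,"wz": 0},
    {"claw": 150,"x": 0,"y": 0.001,"z": 0.003,"wx": 0,"wy": 0,"wz": 0},
    {"claw": 80,"x": 0,"y": 0.001,"z": 0.003,"wx": 0,"wy": 0,"wz": 0},
    {"claw": 0,"x": 0,"y": 0.001,"z": 0.003,"wx": 0,"wy": 0,"wz": 0}
  ]
}}

```text
time_s: 28.0
position: [0.5935, 0.2197, 0.0316]
ee_rot: [0.033, 0.999, 0.0, 0.0]
contact_force: [-0.1, -0.4, 0.2]
width: 0.494
grasp_force: 0.0
```

Emit:
{"name": "drive_tool", "arguments": {
  "increments": [
    {"claw": 0,"x": 0,"y": 0,"z": 0,"wx": 0,"wy": 0,"wz": 0},
    {"claw": 0,"x": 0,"y": 0,"z": 0,"wx": 0,"wy": 0,"wz": 0},
    {"claw": 0,"x": 0,"y": 0,"z": 0,"wx": 0,"wy": 0,"wz": 0},
    {"claw": 0,"x": 0,"y": 0,"z": -0.02,"wx": 0,"wy": 0,"wz": 0},
    {"claw": 0,"x": 0,"y": 0,"z": -0.06,"wx": 0,"wy": 0,"wz": 0},
    {"claw": 0,"x": 0,"y": 0,"z": -0.11,"wx": 0,"wy": 0,"wz": 0},
    {"claw": 0,"x": 0,"y": 0,"z": -0.16,"wx": 0,"wy": 0,"wz": 0},
    {"claw": 0,"x": 0,"y": 0,"z": -0.169,"wx": 0,"wy": 0,"wz": 0}
  ]
}}

```text
time_s: 29.0
position: [0.596, 0.2202, 0.2071]
ee_rot: [0.033, 0.999, 0.001, 0.005]
contact_force: [0.3, -0.1, -1.3]
width: 1.001
grasp_force: 0.0
```

```bash
python3 - <<'E'
from h import *
im,m=shot("wrist","w6"); a,_=shot("scene","s6"); b,mb=shot("side","d6"); b0,_=load("side0")
i2,m2=load("w2")
c=lambda x:cv2.resize(x[310:436,185:353],(400,300),interpolation=cv2.INTER_CUBIC)
cv2.imwrite("pics/crop6.png",np.vstack([np.hstack([c(b0),c(b)]),np.hstack([cv2.resize(im[100:340,160:480],(400,300)),cv2.resize(b[190:310,220:380],(400,300),interpolation=cv2.INTER_CUBIC)])]))
plan([.6,.2,.2],3.07)
E
```

```text
t 29.15 at [0.5931 0.2196 0.2005] yaw 3.0758 j [ 0.18  0.21  1.61 -0.    1.32 -1.33] -> xyz [-0.0082 -0.0191  0.0005] w [-0.      0.      0.0058]
```

View pics/crop6.png

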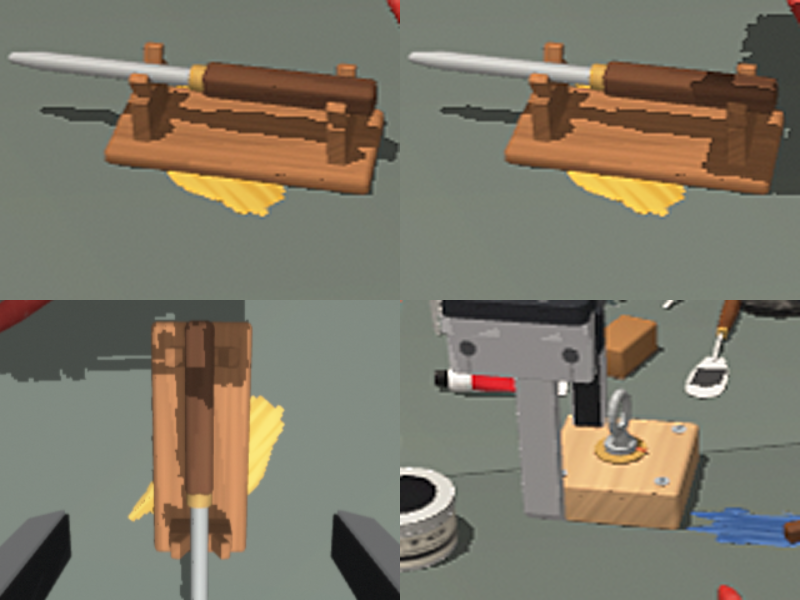

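The bar lies in both notches as it did at the start (top pair matches), the eye is seated and the gripper is clear. Handing in.

```bash
python3 -c "
from plant import r
print(r.sign_off())"
```

```text
the job is handed in; nothing more can be done
None
```

I turned the eye clockwise to its stop (about 0.5 N m, under the 0.9 N m limit), laid the bar back in both notches as before, and handed in at about 29 s; the sign-off returned no verdict.

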